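Free the pawl of the glue press and lower its head onto the work

TASK

The weighted head of the small glue press is kept up by its ratchet pawl over a rubber pad laid on a sanding block. Take the release bar by its wooden handle, put its steel rod under the pawl's tail and gently flick the pawl well over, nearly upright, so that it is clear of the teeth, using the bar and not the fingers, and set the bar down flat on the bench, without dropping it. Push the head down by its knob and press the pad firmly for a moment, with about 15 N and never more than 25 N, leaving the head resting on the pad, and disturb neither the work nor the things standing around.

Things in the scene. Friction and masses are not known exactly. Their poses are not given: they have to be found in the camera images.
- press: The glue press, fixed to the bench. Wooden base 130 (x) x 240 (y) x 16 mm; origin at the centre of its underside; own x away from the robot at yaw 0, y left, z up. A steel post 30 x 30 mm, 260 mm high, stands at x 0, y -60 mm, with a toothed rack on its robot side. The head slides on the post; the work lies under its foot at x 0, y +60 mm.
- press_head (a joint): Slide of the head down the post, in m: 0 at the top, grows downward, range 0 to 0.075; about 0.041 when the foot meets the pad. The guide is stiff: the head stays where it is left, and moves down when pushed with about 2 to 6 N. While the pawl is engaged it cannot go lower than about 0.014.
- knob_top (a point): Centre of the flat top of the head's round wooden knob (36 mm across), above a steel disc weight 60 mm across, in line with the foot and 94 mm above the foot's underside. Push here from above.
- foot (a point): Centre of the underside of the head's round wooden foot (44 mm across).
- pawl (a joint): Turn of the steel L-shaped pawl, in rad: 0 engaged (tail level, to the press's -y side), grows as the tail is lifted up and then over towards +y; stop at 1.8. Clear of the teeth above about 0.5; well over means above 1.25. The hinge is stiff: it stays where it is left, and takes about 3.5 N at point pawl_tail to turn.
- pawl_pivot (a point): Centre of the pawl's pivot, whose axis runs along the press's x; at press x -27, y -95 mm; rides with the head (about 180 mm above the bench at the start). The tail (10 mm high, 14 mm thick along x) reaches 74 mm from it; a leg with a toe to the rack hangs 26 mm down from it.
- pawl_tail (a point): Point on the underside of the pawl's tail, 54 mm from the pivot (and 5 mm below its axis when engaged), mid-thickness; moves with the pawl. The rod goes in below it from the robot's side, along the press's x, until it meets an upright plate 8 mm beyond this point.
- ledge (a point): Middle of the top of the ledge below the tail: the rod goes between ledge and tail, a gap of 16 mm with the pawl engaged. The ledge is 36 mm wide along y; its front edge is 13 mm nearer to the robot than this point.
- release_bar: The release bar: a wooden handle 70 x 16 x 16 mm with a round steel rod of 8 mm diameter out of its +x end; origin at the centre of the handle's underside; own x points along the rod, z up. Lies flat on the bench, with the rod pointing roughly away from the robot.
- bar_grip (a point): Centre of the wooden handle, 8 mm above its underside.
- bar_tip (a point): End of the steel rod, 115 mm ahead of the handle's centre on the same axis (8 mm above the bench when lying).
- pad: The dark rubber pad to be pressed, 85 x 55 x 6 mm, lying loose on the sanding block; origin at the centre of its underside, 50 mm above the bench; the foot seats on its top.
- sanding_block: Hardwood sanding block 58 x 88 x 34 mm lying loose on the press's base under the pad; origin at the centre of its underside.
- cork_block: Bystander: cork block 44 x 70 x 28 mm on the bench; origin at the centre of its underside.
- glue_jar: Bystander: glue jar, 59 mm across, 73 mm high; origin at the centre of its underside.
- spool_clamp: Bystander: wooden spool clamp standing upright, 32 mm across, 116 mm high; origin at the centre of its underside.
There are look-alikes about, which are no part of the job. Leave any blue look-alike of the sanding_block alone. What is shaped like the pad but purple is not meant.

How it is judged:
On the way, in this order (a step that is already met when the one before it is completed fails the run):
1. the pawl has been flicked well over (above 1.25 rad) with the bar, the head still up (value of joint pawl above 1.25 rad and value of joint press_head below 0.03 m), for 0.2 s.
2. the head presses the pad with more than 9 N (contact force between press_head and pad above 9 N), for 0.3 s.
At the end, for the whole second after the job is handed in: The pawl stands well over (above 1.25 rad), the head's foot rests on the pad (its underside within 2 mm of the pad's top), the pad lies on the sanding block (within 10 mm), and the bar lies flat and still on the bench (value of joint pawl above 1.25 rad and z of foot in the frame of pad below 0.008 m and height (world z) of bar_grip below 0.013 m and height (world z) of bar_tip below 0.014 m and linear speed of release_bar below 0.02 m/s and horizontal distance between pad and sanding_block below 0.01 m); the robot touches nothing.
It fails at once if the pawl is touched with the fingers instead of the bar (contact force between the fingers and pawl above 0.5 N).
It fails at once if the bar is forced against the press (more than 15 N) (contact force between release_bar and press above 15 N).
It fails at once if the pad is pressed with more than 25 N (contact force between press_head and pad above 25 N).
It fails at once if the bar is dropped (linear speed of release_bar above 0.5 m/s and not (contact force between the fingers and release_bar above 0.05 N)).
It fails at once if the work is shifted by more than 10 mm, or a bystander is moved by more than 25 mm or tipped (distance of any of pad, sanding_block from where it was at the start of the episode above 0.01 m or distance of any of cork_block, glue_jar, spool_clamp from where it was at the start of the episode above 0.025 m or angle between any of glue_jar, spool_clamp's own z axis and vertical above 0.5 rad).
It also fails if it takes over 72 s, if anything falls off the work surface, if the arm or the gripper's body presses on something with over 40 N, if the wrist force passes 120 N, or if a joint passes its speed limit or range.

ROBOT

A 7-joint arm with a two-finger parallel gripper is mounted at the origin on a cart in front of the work surface, level with it; the furniture and walls round the work are solid. World frame = base frame: x ahead of the robot, y to its left, z up, the work surface at z = 0. Lengths are in m, angles in rad, forces in N, time in s.
With the tool pointing down it reaches from about 0.425 to 0.925 m from the base axis. Payload 6.8 kg.
Tool frame: the origin (TCP) lies at the very end of the fingers, on their centre line; the grasp point (between the pads) lies 19 mm behind it (r.tcp_to_grasp is the distance from the TCP to the grasp point, in m); z points along the fingers, y is the line along which they close (so a half turn about z gives the same grasp; the last joint's range is limited). The gripper opens to 85 mm and grips with 20 to 120 N. Pads are 22 mm wide; open, the fingers measure 114 mm over their backs; the gripper's body (76 mm by 85 mm) begins 54 mm behind the grasp point. The pads swing forward as they close: fully open they stand 13 mm farther back than shut.
Start: joints at [1.065, 0.477, 0.022, 1.555, -0.011, 1.109, -0.083], TCP at [0.261, -0.622, 0.231] pointing down, gripper open.
Joint ranges: [-2.96, 2.96], [-0.34, 2.1], [-1.41, 1.46], [0.24, 2.44], [-1.37, 4.51], [0.17, 1.92], [-2.96, 2.96]. Speed limits (rad/s): [2.39, 2.39, 3.14, 3.14, 3.14, 3.14, 3.14].

INTERFACE

Orientations are given as a rotation vector (axis times angle).
In Python, from bench import r gives the robot as it stands.
- The arm moves only by the tool step_arm, never from a script. Its argument "moves" is a list of rows, each a list of 7 numbers: the shift along the tool's x, y, z in mm, then the turn, a rotation vector about the tool's x, y, z in rad, then the finger opening in mm, from 0 to 85.4. A call has 1 to 8 rows; each row is the pose to reach, as a shift and turn from the pose commanded when the call began, along the tool's axes at that moment; what a row does not reach only later rows make up. A row lasts 1/10 s, in which the tool goes at most 50 mm and 8.59 degrees, less where a joint would pass 70% of its speed; a pose out of reach is approached as far as the arm can. A call with a gripper value outside its range is refused whole. The fingers move at their own pace and stop on an object; "grip_force" is the grip in N (left out, the last holds). Time passes only in rows, so rows that repeat a pose let the fingers close. It gives the time, the measured TCP pose, the force, the opening and the grip force at its end, in the units of the state.
- r.get_obs(): the state, without advancing time (a new reading comes with each control period).
- r.grab_frame(name): name is "side" or "top" or "wrist"; returns a dict with "image" (480x640x3 uint8, red, green, blue), "depth" (480x640 float32, m along the optical axis (not along the pixel's ray), 0 where there is no reading), "mtx" (3x3 intrinsics, pixels), "rvec" (rotation vector, rad) and "tvec" (3), from world to camera coordinates, as OpenCV has them. Camera axes: x right, y down, z forward; pixel columns grow to the right and rows downward; lengths in m; the calibration is good to about 2 mm. The wrist camera is an equidistant fisheye: a pixel r from the principal point sees the ray r / f radians off the axis. A picture is of the moment at which its call begins.
- r.hand_in(): hands the job in; it is judged then, once.
The state is a dict: "clock": time; "joints": joint angles; "qvel": joint speeds; "tau": joint torques, N m; "tcp_pos": TCP position; "orientation": TCP orientation; "contact_force": force on the tool from outside, world axes, zero at the start; "moment": the same for the moment, N m; "grip_width": finger opening in m; "gripper_force": force on a finger pad.
Only numpy, scipy, OpenCV 4.12 (cv2) and the standard library are available. Lean on these libraries where they do the work, as an engineer would, in place of code of your own. Each camera call takes 0.05 s, during which the arm holds its last target. There are 200 camera calls.

## Working session

There is one attempt and no reset: what is moved stays moved. The work goes in short steps, Python scripts to look and compute and a tool call to move; the robot and the scene stay as the last step left them, time stands still between calls to the robot, and variables do not carry over. Pictures are saved under pics/ and viewed, at most 10 in all, crops included, and the job is handed in when it is done.

Besides the shell and the picture viewer there is one more tool, called after "Request:" as a command line: name --pt "numbers of a row" for each row, then --argument value for the rest. step_arm: Moves the arm, as the interface text tells. Its arguments: {"type":"object","properties":{"moves":{"type":"array","items":{"type":"array","items":{"type":"number"}}},"grip_force":{"type":"number"}},"required":["moves"]}

```bash
mkdir -p pics; cat > h.py <<'E'
import numpy as np,cv2
from bench import r
from scipy.spatial.transform import Rotation as R
def grab(n):
    f=r.grab_frame(n); np.savez(f'/tmp/{n}.npz',**f); return f
def load(n): return dict(np.load(f'/tmp/{n}.npz'))
def cloud(f):
    d=f['depth'];v,u=np.indices(d.shape);K=f['mtx']
    P=np.stack([(u-K[0,2])/K[0,0]*d,(v-K[1,2])/K[1,1]*d,d],-1)
    M=cv2.Rodrigues(f['rvec'])[0]
    W=(P-f['tvec'].reshape(3))@M
    W[d==0]=np.nan
    return W
def save(im,n): cv2.imwrite(f'pics/{n}.png',im[...,::-1])
E
python3 - <<'E'
from h import *
for n in('side','top'):
    f=grab(n); save(f['image'],n+'0'); M=cv2.Rodrigues(f['rvec'])[0]; print(n,-M.T@f['tvec'].reshape(3),M[2],(f['depth']>0).mean())
print(r.get_obs())
E
```

```text
side [0.23259302 0.87224805 0.68686299] [ 0.30424888 -0.79537908 -0.52421821] 0.957744140625
top [ 0.41756066 -0.00806783  0.99728701] [ 0.18504478  0.03066837 -0.98225143] 0.9959765625
{'clock': 0.1, 'joints': array([ 1.06489507,  0.47774573,  0.02234455,  1.55633989, -0.0114772 ,
        1.10929933, -0.08310432]), 'qvel': array([-0.00039554, -0.00069982, -0.00061247, -0.00449059, -0.00192545,
       -0.00041037,  0.00081497]), 'tau': array([ 4.54756795e-03, -5.97758961e+01,  1.61362287e+00, -2.81955206e+01,
        1.28466095e-02,  5.04671814e-03, -2.95721463e-05]), 'tcp_pos': array([ 0.26126766, -0.62181193,  0.23040937]), 'orientation': array([-3.07808120e+00, -6.20474686e-01,  7.34430727e-04]), 'contact_force': array([0.00246459, 0.22854546, 0.10348813]), 'moment': array([ 0.04492644, -0.0172298 , -0.00480737]), 'gripper_force': 0.0, 'grip_width': 0.08533585292607264}
```

View pics/side0.png

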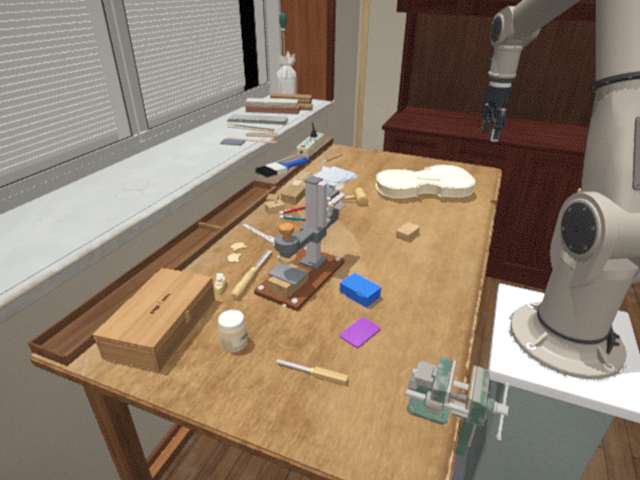

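View pics/top0.png

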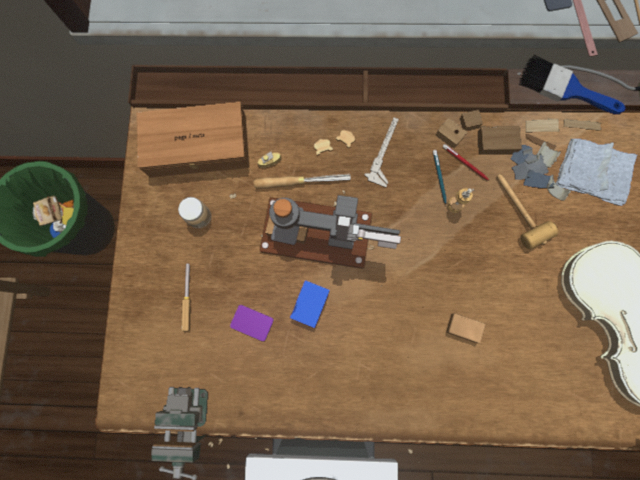

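Side view: press at (300,255), pad on block at (287,275), jar (232,330), bar with handle (330,377) and rod (290,365), spool clamp probably near (285,240)/(362,197). Top view: press base (318,232), head knob (284,208), pawl and tail (375,235), bar handle (185,315) with rod up to (187,265).

Candidates for the bar: (186,300) and the chisel-like tool at (300,181). The first points away from the robot, so it fits. The blue block (310,305) and purple pad (252,323) are look-alikes. I'll confirm in an enlarged crop and measure.

```bash
python3 - <<'E'
from h import *
f=load('top');W=cloud(f);im=f['image']
a=cv2.resize(im[175:275,250:410],None,fx=5,fy=5,interpolation=cv2.INTER_CUBIC)[:500,:800]
s=load('side')['image']
b=cv2.resize(im[255:340,150:290],None,fx=2.8,fy=2.8,interpolation=cv2.INTER_CUBIC)
save(a,'c_press');print(b.shape)
c=np.zeros((600,800,3),np.uint8);c[:b.shape[0],:b.shape[1]]=b
b2=cv2.resize(s[165:310,245:350],None,fx=3.8,fy=3.8,interpolation=cv2.INTER_CUBIC);c[:b2.shape[0],400:400+b2.shape[1]]=b2[:, :400]
save(c,'c_bar')
hsv=cv2.cvtColor(im,cv2.COLOR_RGB2HSV)
for p in [(185,315),(186,300),(187,270),(187,265),(252,323),(310,305),(465,328),(195,211),(284,208),(320,222),(344,210),(375,235),(397,237),(268,200),(366,216),(265,245),(359,260),(290,235),(465,195),(455,210),(540,235)]:
    print(p,im[p[1],p[0]],hsv[p[1],p[0]],W[p[1],p[0]].round(4))
E
```

```text
(238, 392, 3)
(185, 315) [197 159 108] [ 17 115 197] [0.4414 0.3085 0.0152]
(186, 300) [201 161 111] [ 17 114 201] [0.4744 0.3089 0.0155]
(187, 270) [185 177 176] [  3  12 185] [0.5421 0.3133 0.0116]
(187, 265) [184 176 175] [  3  12 184] [0.553  0.313  0.0154]
(252, 323) [142  77 171] [141 140 171] [0.428  0.1603 0.0058]
(310, 305) [ 72 115 219] [111 171 219] [0.4694 0.0316 0.0329]
(465, 328) [187 149 107] [ 16 109 187] [ 0.4291 -0.3004  0.0299]
(195, 211) [221 224 227] [105   7 227] [0.6631 0.2852 0.0763]
(284, 208) [195 130  83] [ 13 146 195] [0.6423 0.0798 0.1887]
(320, 222) [117 119 120] [100   6 120] [0.6306 0.0123 0.1308]
(344, 210) [117 120 118] [ 70   6 120] [ 0.6203 -0.0315  0.2621]
(375, 235) [222 220 219] [ 10   3 222] [ 0.5936 -0.0923  0.1883]
(397, 237) [224 218 219] [175   7 224] [ 0.5913 -0.1336  0.185 ]
(268, 200) [132  97  65] [ 14 129 132] [7.132e-01 1.387e-01 7.000e-04]
(366, 216) [225 224 223] [ 15   2 225] [ 0.673  -0.089   0.0237]
(265, 245) [221 212 211] [  3  12 221] [0.6014 0.1373 0.023 ]
(359, 260) [139 132 133] [176  13 139] [ 0.5724 -0.0743  0.0199]
(290, 235) [79 79 80] [120   3  80] [0.6182 0.0786 0.0574]
(465, 195) [107 101  94] [ 16  31 107] [ 0.7029 -0.2896  0.0982]
(455, 210) [127 103  68] [ 18 118 127] [ 0.693  -0.2915  0.016 ]
(540, 235) [203 165 106] [ 18 122 203] [ 0.6334 -0.4672  0.0395]
```

View pics/c_press.png

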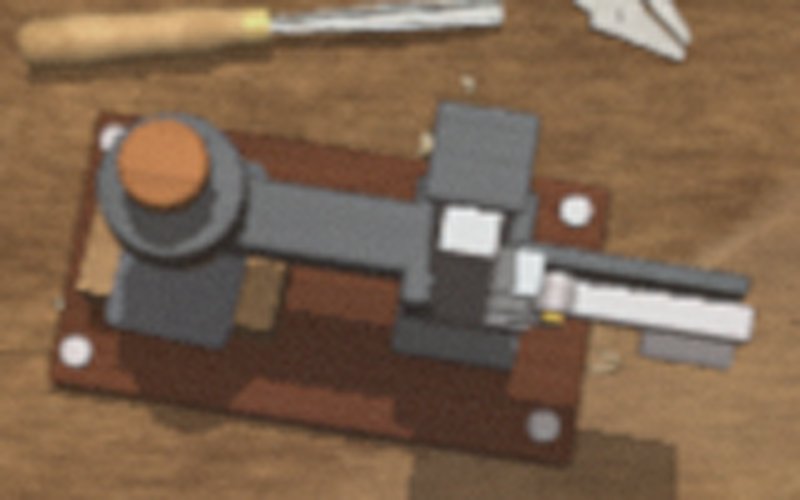

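View pics/c_bar.png

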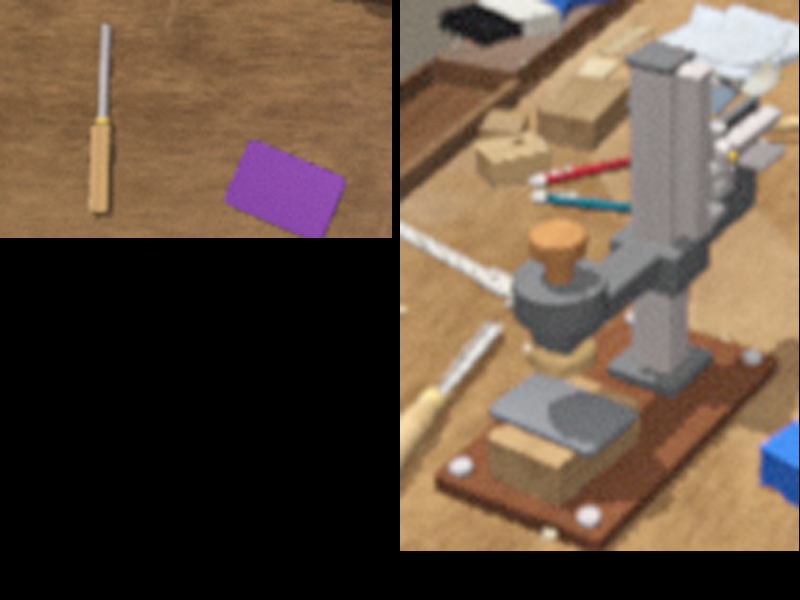

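The bar at crop (100,165) matches: square handle plus thin rod. In the press crop, the tail is the light strip (570-750, 305), the plate behind is dark (640,265), and the ledge is grey (690,350). Now measuring accurately.

```bash
python3 - <<'E'
from h import *
f=load('top');W=cloud(f);im=f['image'];hsv=cv2.cvtColor(im,cv2.COLOR_RGB2HSV)
M=cv2.Rodrigues(f['rvec'])[0];C=-M.T@f['tvec'].reshape(3);K=f['mtx']
def ray(u,v,z):
    d=M.T@np.linalg.inv(K)@[u,v,1];return C+d*(z-C[2])/d[2]
S=[ray(250+a/5,175+b/5,.018) for a,b in [(113,138),(577,210),(75,351),(543,426)]]
S=np.array(S);print('screws',S.round(4),'mid',S.mean(0)[:2]);
for i,j in((0,1),(2,3)):
    d=S[i]-S[j];print('yaw',np.arctan2(-d[0],d[1]))
for i,j in((0,2),(1,3)):
    d=S[i]-S[j];print('yaw x',np.arctan2(d[1],d[0]))
# base red mask outline
v,u=np.indices(im.shape[:2])
box=(u>255)&(u<375)&(v>195)&(v<272)
red=box&(hsv[...,0]<12)&(hsv[...,1]>120)&(hsv[...,2]<150)&(abs(W[...,2]-.016)<.008)
cnt=np.stack([u[red],v[red]],1).astype(np.float32)
P=np.array([ray(a,b,.016)[:2] for a,b in cnt],np.float32)
print('base rect',cv2.minAreaRect(P))
# tail
t=(u>362)&(u<402)&(v>225)&(v<250)&(im.min(-1)>195)&(W[...,2]>.15)
p=W[t];p0=p.mean(0);print('tail n',t.sum(),p0.round(4),p.min(0).round(4),p.max(0).round(4))
print('tail rect(z.185)',cv2.minAreaRect(np.array([ray(a,b,.185)[:2] for a,b in zip(u[t],v[t])],np.float32)))
g=(u>375)&(u<400)&(v>=243)&(v<250)&(W[...,2]>.12)&(W[...,2]<.176)
print('ledge',np.median(W[g],0).round(4),W[g].min(0).round(4),W[g].max(0).round(4))
# bar
for nm,m,z in(('handle',(u>178)&(u<195)&(v>292)&(v<340)&(W[...,2]>.009),.016),('rod',(u>180)&(u<195)&(v>258)&(v<297)&(hsv[...,1]<50),.010)):
    q=np.array([ray(a,b,z)[:2] for a,b in zip(u[m],v[m])],np.float32)
    print(nm,m.sum(),cv2.minAreaRect(q),cv2.fitLine(q,cv2.DIST_L2,0,.01,.01).ravel(), q.min(0),q.max(0))
# knob
k=(u>270)&(u<300)&(v>195)&(v<222)&(hsv[...,1]>110)&(hsv[...,2]>160)&(W[...,2]>.17)
print('knob',W[k].mean(0),np.median(W[k],0),cv2.minEnclosingCircle(np.array([ray(a,b,.188)[:2] for a,b in zip(u[k],v[k])],np.float32)))
o=r.get_obs();print(R.from_rotvec(o['orientation']).as_matrix().round(3))
E
```

```text
screws [[ 0.7021  0.1252  0.018 ]
 [ 0.6721 -0.0881  0.018 ]
 [ 0.6019  0.138   0.018 ]
 [ 0.5723 -0.0735  0.018 ]] mid [0.63706414 0.02538639]
yaw -0.13960671934114718
yaw -0.13902989435600488
yaw x -0.12672830875535734
yaw x -0.1450242171462778
base rect ((0.6359107494354248, 0.024334438145160675), (0.23717404901981354, 0.12956714630126953), 82.21772003173828)
tail n 184 [ 0.5911 -0.106   0.1864] [ 0.5831 -0.1376  0.1827] [ 0.5994 -0.0736  0.1898]
tail rect(z.185) ((0.5915509462356567, -0.10570107400417328), (0.06359732896089554, 0.01034517027437687), 82.22274017333984)
ledge [ 0.5807 -0.1202  0.1597] [ 0.5748 -0.1377  0.1568] [ 0.585  -0.101   0.1631]
handle 268 ((0.4492853879928589, 0.3066402077674866), (0.08149654418230057, 0.017806988209486008), 4.572246551513672) [0.999449   0.03319067 0.44536862 0.30636102] [0.40867165 0.2964022 ] [0.48995233 0.31543055]
rod 122 ((0.5198920369148254, 0.31256216764450073), (0.07254623621702194, 0.008446960709989071), 2.210543155670166) [0.9991049  0.0423006  0.5196874  0.31245732] [0.48363805 0.30702654] [0.55611384 0.3172776 ]
knob [0.64528578 0.08367216 0.1870502 ] [0.64503912 0.08374391 0.18692826] ((0.645111620426178, 0.08365269005298615), 0.01593988761305809)
[[ 0.922  0.387 -0.001]
 [ 0.387 -0.922  0.001]
 [-0.    -0.002 -1.   ]]
```

Press: origin ≈(0.6365, 0.025), yaw ≈ -0.137. The knob (0.645, 0.084), tail and ledge (top 0.160) all agree with the model. Bar centre ≈(0.441, 0.3085), yaw ≈ 0.04. Moving there now.

```bash
cat >> h.py <<'E'
def plan(*T):
    """T: (x,y,z,yaw[,pitch]) of TCP, tool down -> shift in tool axes mm, rotvec"""
    o=r.get_obs();A=R.from_rotvec(o['orientation'])
    print('t',round(float(o['clock']),2),'tcp',o['tcp_pos'].round(4),'F',o['contact_force'].round(1),'w',round(float(o['grip_width']),4))
    for t in T:
        B=R.from_euler('z',t[3])*R.from_euler('x',np.pi)
        print(t,(A.inv().apply(np.array(t[:3])-o['tcp_pos'])*1000).round(1),(A.inv()*B).as_rotvec().round(3))
E
python3 - <<'E'
from h import *
plan((.40,-.45,.33,.35),(.5,-.25,.33,.25),(.5,0.02,.33,.042),(.47,.2,.3,.042),(.441,.3085,.15,.042))
E
```

```text
t 0.1 tcp [ 0.2613 -0.6218  0.2304] F [0.  0.2 0.1] w 0.0853
(0.4, -0.45, 0.33, 0.35) [ 194.4 -104.8  -99.4] [-0.002  0.     0.048]
(0.5, -0.25, 0.33, 0.25) [ 364.1 -250.5  -99.2] [-0.002  0.     0.148]
(0.5, 0.02, 0.33, 0.042) [ 468.7 -499.4  -98.8] [-0.002  0.     0.356]
(0.47, 0.2, 0.3, 0.042) [ 510.8 -676.9  -68.5] [-0.002  0.     0.356]
(0.441, 0.3085, 0.15, 0.042) [ 526.1 -787.9   81.6] [-0.002  0.     0.356]
```

Request:
step_arm --pt "30 -15 -30 0 0 0 85" --pt "65 -35 -60 0 0 0.02 85" --pt "105 -57 -90 0 0 0.03 85" --pt "150 -80 -99 0 0 0.04 85" --pt "194 -105 -99 0 0 0.05 85" --pt "235 -140 -99 0 0 0.08 85" --pt "275 -175 -99 0 0 0.1 85" --pt "310 -205 -99 0 0 0.12 85"

```text
clock: 0.9
tcp_pos: [0.4641, -0.3196, 0.33]
orientation: [-3.111, -0.434, 0.001]
contact_force: [1.2, -0.9, -0.0]
grip_width: 0.0849
gripper_force: 0.0
```

```bash
python3 - <<'E'
from h import *
plan((.5,-.25,.33,.25),(.5,0.02,.33,.042),(.47,.2,.3,.042),(.441,.3085,.15,.042))
print(r.get_obs()['joints'].round(2))
E
```

```text
t 0.9 tcp [ 0.4641 -0.3196  0.33  ] F [ 1.2 -0.9 -0. ] w 0.0849
(0.5, -0.25, 0.33, 0.25) [ 53.6 -57.1   0. ] [-0.     0.     0.027]
(0.5, 0.02, 0.33, 0.042) [ 1.274e+02 -3.168e+02  1.000e-01] [-0.     0.     0.235]
(0.47, 0.2, 0.3, 0.042) [ 147.8 -498.1   30.1] [-0.     0.     0.235]
(0.441, 0.3085, 0.15, 0.042) [ 149.6 -610.4  180.1] [-0.     0.     0.235]
[ 0.59  0.22 -0.12  1.69  0.03  1.23 -0.83]
```

Request:
step_arm --pt "30 -35 0 0 0 0.03 85" --pt "55 -77 0 0 0 0.06 85" --pt "72 -122 0 0 0 0.1 85" --pt "88 -168 0 0 0 0.14 85" --pt "102 -214 0 0 0 0.18 85" --pt "115 -260 0 0 0 0.2 85" --pt "127 -308 0 0 0 0.23 85" --pt "132 -356 5 0 0 0.235 85"

```text
clock: 1.7
tcp_pos: [0.4931, 0.0591, 0.3256]
orientation: [-3.141, -0.066, -0.002]
contact_force: [0.7, 0.6, 0.1]
grip_width: 0.0847
gripper_force: 0.0
```

```bash
python3 - <<'E'
from h import *
plan((.47,.2,.3,.042),(.441,.3085,.15,.042))
E
```

```text
t 1.7 tcp [0.4931 0.0591 0.3256] F [0.7 0.6 0.1] w 0.0847
(0.47, 0.2, 0.3, 0.042) [ -17.2 -141.7   25.6] [-0.    -0.001 -0.   ]
(0.441, 0.3085, 0.15, 0.042) [ -41.8 -251.3  175.6] [-0.    -0.001 -0.   ]
```

Request:
step_arm --pt "-6 -47 5 0 0 0 60" --pt "-12 -94 15 0 0 0 60" --pt "-17 -140 25 0 0 0 60" --pt "-25 -180 50 0 0 0 60" --pt "-33 -215 82 0 0 0 60" --pt "-42 -240 120 0 0 0 60" --pt "-42 -251 165 0 0 0 60" --pt "-42 -251 180 0 0 0 60"

```text
clock: 2.5
tcp_pos: [0.4372, 0.306, 0.1412]
orientation: [3.138, 0.073, -0.009]
contact_force: [-1.0, -0.7, -0.5]
grip_width: 0.06
gripper_force: 0.0
```

```bash
python3 - <<'E'
from h import *
plan((.441,.3085,.004,.042))
f=grab('wrist');save(f['image'],'w1');print(f['mtx'],(f['depth']>0).mean())
E
```

```text
t 2.5 tcp [0.4372 0.306  0.1412] F [-1.  -0.7 -0.5] w 0.06
(0.441, 0.3085, 0.004, 0.042) [  4.7  -2.7 137.2] [0.003 0.006 0.004]
[[371.64829954   0.         320.22542944]
 [  0.         371.64829954 235.6938746 ]
 [  0.           0.           1.        ]] 0.9955826822916667
```

View pics/w1.png

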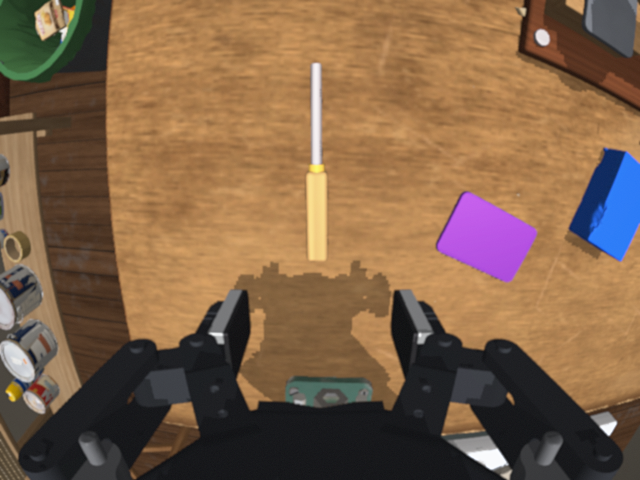

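The wrist view shows the bar: tip (316,64), handle front (316,170), handle back (317,260).

```bash
cat >> h.py <<'E'
def wray(f,u,v,z):
    K=f['mtx'];M=cv2.Rodrigues(f['rvec'])[0];C=-M.T@f['tvec'].reshape(3)
    d=np.array([u-K[0,2],v-K[1,2]]);n=np.hypot(*d);th=n/K[0,0]
    D=M.T@np.r_[d/n*np.sin(th),np.cos(th)]
    return C+D*(z-C[2])/D[2]
E
python3 - <<'E'
from h import *
f=load('wrist')
for u,v,z in((316,63.5,.008),(316.5,173,.016),(317,260.5,.016),(317,215,.016)): print(wray(f,u,v,z))
E
```

```text
[0.55728217 0.31452918 0.008     ]
[0.47676148 0.31041275 0.016     ]
[0.40944101 0.30704441 0.016     ]
[0.44546674 0.30864248 0.016     ]
```

Request:
step_arm --pt "6 -3 35 0.003 0.006 -0.004 50" --pt "6 -3 75 0.003 0.006 -0.004 50" --pt "6 -3 110 0.003 0.006 -0.004 50" --pt "6 -3 128 0.003 0.006 -0.004 50" --pt "6 -3 137 0.003 0.006 -0.004 50" --pt "6 -3 137 0.003 0.006 -0.004 50"

```text
clock: 3.15
tcp_pos: [0.447, 0.3084, 0.0086]
orientation: [-3.138, -0.071, -0.01]
contact_force: [-0.2, -0.3, -0.3]
grip_width: 0.0501
gripper_force: 0.0
```

```bash
python3 - <<'E'
from h import *
plan((.4425,.3088,.004,.05))
E
```

```text
t 3.15 tcp [0.447  0.3084 0.0086] F [-0.2 -0.3 -0.3] w 0.0501
(0.4425, 0.3088, 0.004, 0.05) [-4.5 -0.6  4.6] [-0.002 -0.006 -0.005]
```

Request:
step_arm --pt "-4 0 4 0 -0.004 0 50" --pt "-4 0 4 0 -0.004 0 50" --pt "-4 0 4 0 -0.004 0 30" --pt "-4 0 4 0 -0.004 0 8" --pt "-4 0 4 0 -0.004 0 8" --pt "-4 0 4 0 -0.004 0 8" --pt "-4 0 4 0 -0.004 0 8" --pt "-4 0 4 0 -0.004 0 8" --grip_force 80

```text
clock: 3.95
tcp_pos: [0.4426, 0.3092, 0.0052]
orientation: [-3.137, -0.073, -0.005]
contact_force: [-1.3, -2.7, 7.0]
grip_width: 0.014
gripper_force: 78.6
```

```bash
python3 - <<'E'
from h import *
plan((.443,.3084,.10,-.1),(.44,.20,.20,-.137),(.43,.05,.22,-.137),(.42,-.10,.22,-.137))
E
```

```text
t 3.95 tcp [0.4426 0.3092 0.0052] F [-1.3 -2.7  7. ] w 0.014
(0.443, 0.3084, 0.1, -0.1) [  0.7   0.6 -94.8] [-0.003 -0.003  0.147]
(0.44, 0.2, 0.2, -0.137) [  -7.1  108.4 -195.2] [-0.003 -0.003  0.184]
(0.43, 0.05, 0.22, -0.137) [ -24.   257.7 -215.7] [-0.003 -0.003  0.184]
(0.42, -0.1, 0.22, -0.137) [ -41.   407.1 -216.2] [-0.003 -0.003  0.184]
```

Request:
step_arm --pt "0 0 -20 0 0 0 8" --pt "0 0 -55 0 0 0.04 8" --pt "0 0 -95 0 0 0.08 8" --pt "0 20 -130 0 0 0.12 8" --pt "-3 52 -160 0 0 0.15 8" --pt "-6 95 -175 0 0 0.184 8" --pt "-10 140 -180 0 0 0.184 8" --pt "-15 185 -180 0 0 0.184 8"

```text
clock: 4.75
tcp_pos: [0.4359, 0.1216, 0.185]
orientation: [-3.13, 0.215, -0.007]
contact_force: [1.3, -0.1, -1.2]
grip_width: 0.0135
gripper_force: 78.4
```

```bash
python3 - <<'E'
from h import *
plan((.432,.05,.18,-.137),(.436,-.098,.165,-.137))
E
```

```text
t 4.75 tcp [0.4359 0.1216 0.185 ] F [ 1.3 -0.1 -1.2] w 0.0135
(0.432, 0.05, 0.18, -0.137) [ 5.8 71.5  4.8] [-0.004 -0.004  0.   ]
(0.436, -0.098, 0.165, -0.137) [ 29.9 217.6  19.2] [-0.004 -0.004  0.   ]
```

Request:
step_arm --pt "2 35 3 0 0 0 8" --pt "6 75 6 0 0 0 8" --pt "11 115 10 0 0 0 8" --pt "17 155 14 -0.002 -0.002 0 8" --pt "25 190 17 -0.004 -0.004 0 8" --pt "30 210 19 -0.004 -0.004 0 8" --pt "30 218 19 -0.004 -0.004 0 8" --pt "30 218 19 -0.004 -0.004 0 8"

```text
clock: 5.55
tcp_pos: [0.4351, -0.0975, 0.164]
orientation: [3.134, -0.218, -0.005]
contact_force: [0.1, 0.1, -0.2]
grip_width: 0.0135
gripper_force: 78.5
```

```bash
python3 - <<'E'
from h import *
plan((.436,-.098,.165,-.137))
f=grab('wrist');save(f['image'],'w2')
s=grab('side');t=grab('top')
a=cv2.resize(s['image'][150:270,290:450],None,fx=2.5,fy=2.5,interpolation=cv2.INTER_CUBIC)
b=cv2.resize(t['image'][190:310,290:450],None,fx=2.5,fy=2.5,interpolation=cv2.INTER_CUBIC)
w=cv2.resize(f['image'][0:300,160:480],None,fx=.9,fy=.9)
c=np.zeros((600,800,3),np.uint8);c[:300,:400]=a;c[:300,400:]=b;c[300:570,:288]=w
save(c,'chk')
E
```

```text
t 5.55 tcp [ 0.4351 -0.0975  0.164 ] F [ 0.1  0.1 -0.2] w 0.0135
(0.436, -0.098, 0.165, -0.137) [ 1.   0.4 -1. ] [ 0.001  0.003 -0.002]
```

View pics/chk.png

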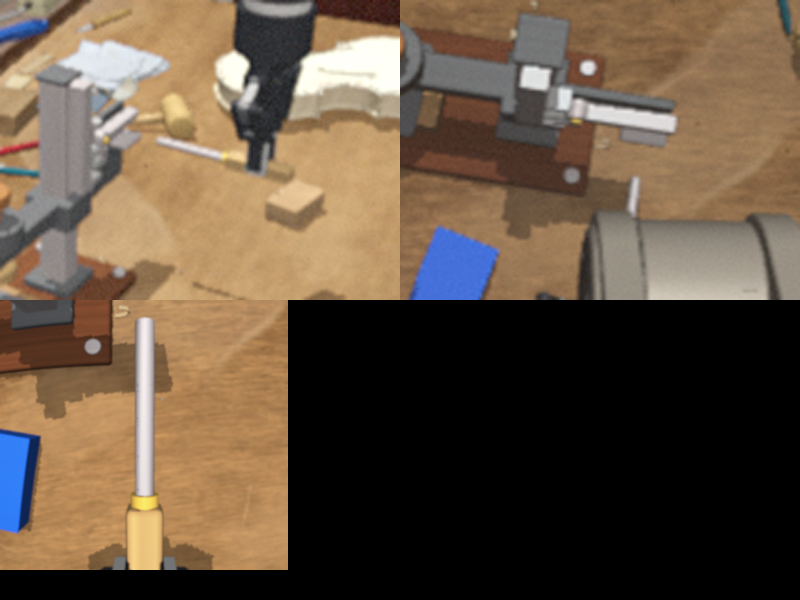

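The crop shows the bar held level, its tip in front of the ledge: side (353,207), top (384,261), wrist (320,20).

```bash
python3 - <<'E'
from h import *
t=load('top');s=load('side');w=load('wrist')
Wt=cloud(t);Ws=cloud(s)
v,u=np.indices((480,640))
m=(u>378)&(u<390)&(v>255)&(v<275)&(Wt[...,2]>.14)&(Wt[...,2]<.2)
print('top rod',m.sum(),Wt[m].round(4)[::4].tolist(),Wt[m].max(0))
m=(u>345)&(u<395)&(v>198)&(v<222)&(Ws[...,2]>.15)&(Ws[...,2]<.18)&(Ws[...,0]>.44)
p=Ws[m];p=p[np.argsort(p[:,0])];print('side rod',len(p));
for a in np.arange(.45,.57,.01):
    q=p[(p[:,0]>a)&(p[:,0]<a+.01)]
    if len(q):print(q.mean(0).round(4),q[:,2].max().round(4),len(q))
print('max x',p[-5:].round(4).tolist())
C=lambda f:-cv2.Rodrigues(f['rvec'])[0].T@f['tvec'].reshape(3)
print('wrist tip',wray(w,160+145/.9,18.5/.9,.168),'wrist back',wray(w,160+145/.9,490-300 if 0 else 190/.9,.168),C(w))
# side ledge & tail
m=(u>320)&(u<350)&(v>190)&(v<212)&(Ws[...,2]>.14)
for uu in range(328,348,3):
    print(uu,[(vv,int(s['image'][vv,uu].mean()),Ws[vv,uu].round(3).tolist()) for vv in range(192,212,2)])
E
```

```text
top rod 59 [[0.5478, -0.1093, 0.1698], [0.5457, -0.111, 0.1714], [0.5439, -0.1093, 0.17], [0.5422, -0.1075, 0.1689], [0.5422, -0.115, 0.1695], [0.5401, -0.1129, 0.1709], [0.5384, -0.113, 0.1697], [0.5362, -0.1128, 0.1713], [0.5348, -0.1133, 0.168], [0.5324, -0.1128, 0.1716], [0.5306, -0.1111, 0.1705], [0.5286, -0.1091, 0.1712], [0.5269, -0.1074, 0.1697], [0.5248, -0.1073, 0.1707], [0.5229, -0.1072, 0.1716]] [ 0.54777836 -0.10538679  0.17356274]
side rod 160
[ 0.4555 -0.0934  0.1716] 0.1776 27
[ 0.4651 -0.0948  0.1704] 0.1763 26
[ 0.4751 -0.0988  0.1701] 0.1744 14
[ 0.4848 -0.1021  0.1691] 0.172 11
[ 0.4948 -0.1016  0.1696] 0.1732 13
[ 0.5052 -0.1042  0.1688] 0.1718 11
[ 0.5151 -0.1068  0.1687] 0.1721 11
[ 0.5243 -0.1059  0.1693] 0.1729 11
[ 0.5345 -0.1082  0.1686] 0.1717 12
[ 0.5443 -0.1091  0.1691] 0.171 9
max x [[0.5457, -0.1131, 0.1709], [0.5459, -0.106, 0.1683], [0.5477, -0.1112, 0.1684], [0.5482, -0.1123, 0.1708], [0.5754, -0.1349, 0.1579]]
wrist tip [ 0.54869812 -0.11316088  0.168     ] wrist back [ 0.47687363 -0.10317427  0.168     ] [ 0.50930762 -0.1070011   0.30622825]
328 [
[... 1809 characters left out ...]
721, -0.524, 0.0]), (194, 218, [0.585, -0.135, 0.185]), (196, 151, [0.583, -0.129, 0.183]), (198, 131, [0.581, -0.125, 0.179]), (200, 126, [0.697, -0.458, 0.001]), (202, 129, [0.692, -0.443, 0.001]), (204, 166, [0.581, -0.128, 0.16]), (206, 146, [0.578, -0.117, 0.159]), (208, 138, [0.677, -0.405, -0.001]), (210, 146, [0.67, -0.384, 0.002])]
346 [(192, 155, [0.711, -0.527, 0.001]), (194, 154, [0.705, -0.51, 0.001]), (196, 187, [0.685, -0.452, 0.022]), (198, 145, [0.681, -0.442, 0.019]), (200, 127, [0.686, -0.457, 0.004]), (202, 128, [0.683, -0.45, 0.0]), (204, 148, [0.575, -0.135, 0.158]), (206, 147, [0.672, -0.42, 0.0]), (208, 145, [0.666, -0.404, 0.001]), (210, 140, [0.661, -0.388, 0.002])]
```

Tip ≈(0.549,-0.1125,0.167) and the gap centre is ≈0.168, so about 44 mm to go along tool x. The lateral error is about 1 mm. Inserting slowly.

Request:
step_arm --pt "6 0 -1 0 0 0 8" --pt "13 0 -1 0 0 0 8" --pt "20 0 -1 0 0 0 8" --pt "27 0 -1 0 0 0 8" --pt "33 0 -1 0 0 0 8" --pt "38 0 -1 0 0 0 8" --pt "42 0 -1 0 0 0 8" --pt "42 0 -1 0 0 0 8"

```text
clock: 6.5
tcp_pos: [0.4776, -0.1028, 0.1649]
orientation: [3.134, -0.215, -0.004]
contact_force: [-0.1, -0.1, -0.5]
grip_width: 0.0136
gripper_force: 78.5
```

```bash
python3 - <<'E'
from h import *
plan((.4351+.0418,-.0975-.0057,.165,-.137))
s=grab('side');t=grab('top');w=grab('wrist')
a=cv2.resize(s['image'][170:230,310:390],None,fx=5,fy=5,interpolation=cv2.INTER_CUBIC)
b=cv2.resize(t['image'][215:275,340:420],None,fx=5,fy=5,interpolation=cv2.INTER_CUBIC)
c=np.zeros((600,800,3),np.uint8);c[:300,:400]=a;c[:300,400:]=b
c[300:600,:400]=cv2.resize(w['image'][0:180,200:440],(400,300))
save(c,'chk2')
E
```

```text
t 6.5 tcp [ 0.4776 -0.1028  0.1649] F [-0.1 -0.1 -0.5] w 0.0136
(0.4769, -0.1032, 0.165, -0.137) [-0.7  0.5 -0.1] [ 0.001  0.002 -0.   ]
```

View pics/chk2.png

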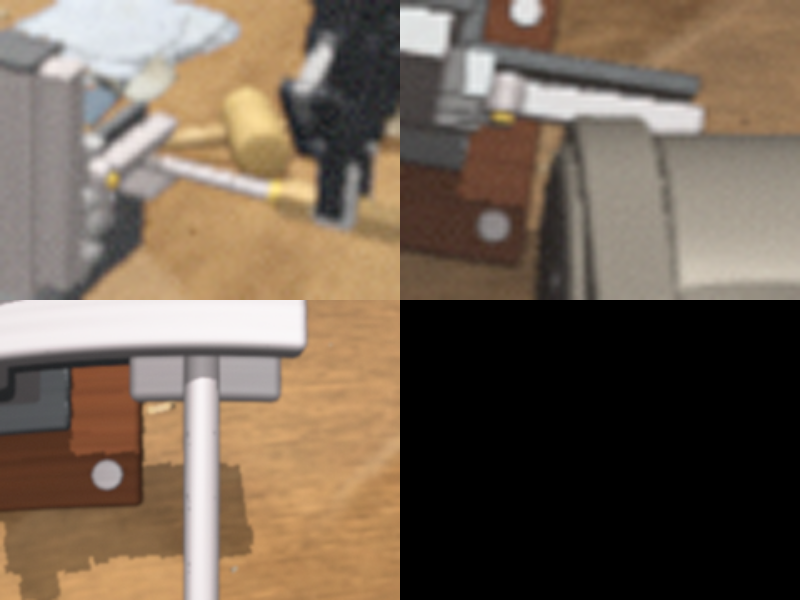

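The rod is between the ledge and the tail with no contact force. Now the arc around the pivot.

Request:
step_arm --pt "1 0 -4 0 0 0 8" --pt "1 0 -9 0 0 0 8" --pt "1 0 -15 0 0 0 8" --pt "1 0 -20 0 0 0 8" --pt "1 -1 -26 0 0 0 8" --pt "1 -3 -32 0 0 0 8" --pt "1 -4 -36 0 0 0 8" --pt "1 -4 -36 0 0 0 8"

```text
clock: 7.45
tcp_pos: [0.4788, -0.099, 0.2015]
orientation: [3.133, -0.215, -0.003]
contact_force: [-1.4, 0.3, -3.9]
grip_width: 0.0139
gripper_force: 78.3
```

```bash
python3 - <<'E'
from h import *
plan()
s=grab('side')
im=cv2.resize(s['image'][150:230,300:400],None,fx=6,fy=6,interpolation=cv2.INTER_CUBIC);save(im,'chk3')
E
```

```text
t 7.45 tcp [ 0.4788 -0.099   0.2015] F [-1.4  0.3 -3.9] w 0.0139
```

View pics/chk3.png

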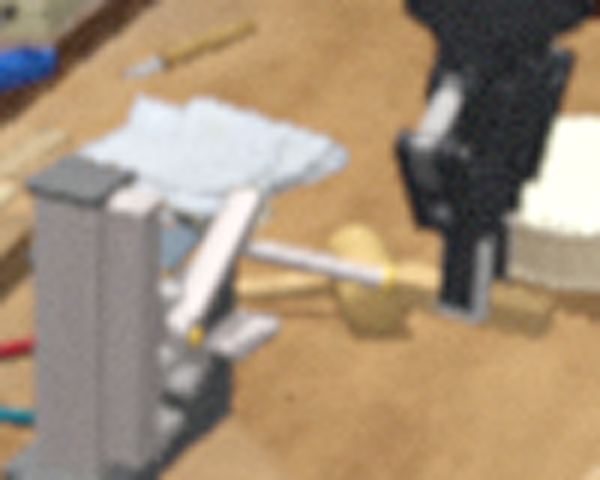

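The pawl tail is up about 0.6 rad (tail end at crop (245,195)) with the rod behind it. Continuing.

Request:
step_arm --pt "0 -4 -6 0 0 0 8" --pt "0 -9 -13 0 0 0 8" --pt "0 -14 -18 0 0 0 8" --pt "0 -19 -22 0 0 0 8" --pt "0 -25 -26 0 0 0 8" --pt "0 -31 -29 0 0 0 8" --pt "0 -37 -31 0 0 0 8" --pt "0 -41 -32 0 0 0 8"

```text
clock: 8.3
tcp_pos: [0.4848, -0.0578, 0.2333]
orientation: [3.134, -0.215, -0.003]
contact_force: [-0.2, -3.3, -2.7]
grip_width: 0.0132
gripper_force: 78.6
```

Request:
step_arm --pt "0 0 0 0 0 0 8" --pt "0 0 0 0 0 0 8"

```text
clock: 8.5
tcp_pos: [0.4848, -0.0579, 0.2331]
orientation: [3.134, -0.214, -0.003]
contact_force: [-0.6, -1.1, -1.8]
grip_width: 0.0135
gripper_force: 78.7
```

```bash
python3 - <<'E'
from h import *
plan()
s=grab('side');t=grab('top')
c=np.zeros((480,800,3),np.uint8)
c[:,:400]=cv2.resize(s['image'][134:230,310:390],(400,480),interpolation=cv2.INTER_CUBIC)
c[:,400:]=cv2.resize(t['image'][200:296,330:410],(400,480),interpolation=cv2.INTER_CUBIC);save(c,'chk4')
W=cloud(s);v,u=np.indices((480,640));m=(u>315)&(u<350)&(v>160)&(v<215)&(s['image'].min(-1)>195)&(W[...,2]>.19)&(W[...,0]<.61)
p=W[m];print(len(p))
for a in np.arange(.19,.27,.01):
    q=p[(p[:,2]>a)&(p[:,2]<a+.01)]
    if len(q):print(q.mean(0).round(4),len(q))
E
```

```text
t 8.5 tcp [ 0.4848 -0.0579  0.2331] F [-0.6 -1.1 -1.8] w 0.0135
54
[ 0.597  -0.0562  0.2069] 4
[ 0.5693 -0.0696  0.2389] 14
[ 0.5623 -0.0667  0.2407] 9
[ 0.6008 -0.0415  0.256 ] 27
```

View pics/chk4.png

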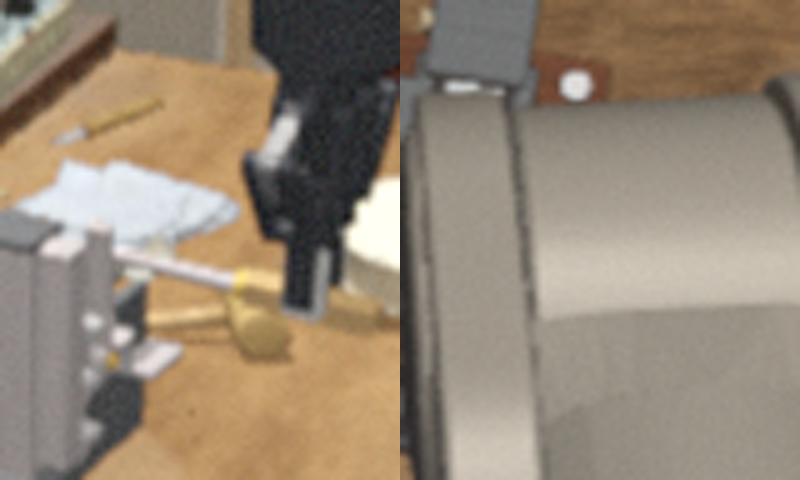

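The pawl stands nearly upright (crop (100,270)) and the force has relaxed. Backing the rod off and retracting, then setting the bar down on the free bench at about (0.435,-0.13).

Request:
step_arm --pt "0 4 0 0 0 0 8" --pt "0 8 0 0 0 0 8" --pt "-10 10 0 0 0 0 8" --pt "-25 12 0 0 0 0 8" --pt "-40 16 0 0 0 0 8" --pt "-52 30 0 0 0 0 8" --pt "-56 50 15 0 0 0 8" --pt "-56 68 40 0 0 0 8"

```text
clock: 9.4
tcp_pos: [0.4195, -0.1189, 0.1941]
orientation: [3.133, -0.215, 0.002]
contact_force: [0.7, -0.2, -1.1]
grip_width: 0.0135
gripper_force: 78.7
```

```bash
python3 - <<'E'
from h import *
plan((.437,-.13,.03,-.137),(.437,-.13,.0052,-.137))
s=grab('side');t=grab('top')
W=cloud(t);v,u=np.indices((480,640))
m=(u>335)&(u<402)&(v>205)&(v<250)&(W[...,2]>.2)
p=W[m];q=p[p[:,0]<.612];print(q.mean(0),q.min(0),q.max(0),len(q))
c=np.zeros((480,800,3),np.uint8)
c[:,:400]=cv2.resize(s['image'][134:230,310:390],(400,480),interpolation=cv2.INTER_CUBIC)
c[:,400:]=cv2.resize(t['image'][190:286,330:410],(400,480),interpolation=cv2.INTER_CUBIC);save(c,'chk5')
E
```

```text
t 9.4 tcp [ 0.4195 -0.1189  0.1941] F [ 0.7 -0.2 -1.1] w 0.0135
(0.437, -0.13, 0.03, -0.137) [ 18.7   8.4 164.1] [ 0.001 -0.001 -0.   ]
(0.437, -0.13, 0.0052, -0.137) [ 18.6   8.4 188.9] [ 0.001 -0.001 -0.   ]
[ 0.59899796 -0.04414614  0.23622298] [ 0.58905329 -0.13117052  0.20085053] [ 0.61198613 -0.0213914   0.26230191] 394
```

View pics/chk5.png

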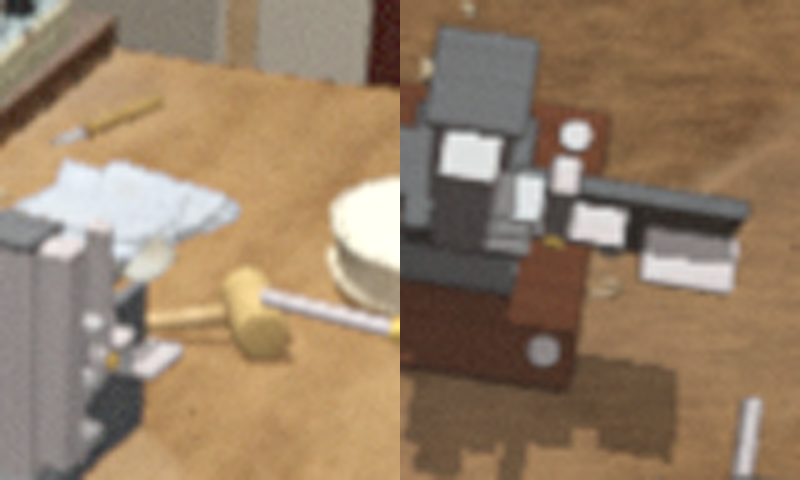

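The pawl stays up: tail end at top-crop (567,175), leg now level at (600,225), and the rod is free. Checking its angle numerically and lowering the bar.

Request:
step_arm --pt "10 4 40 0 0 0 8" --pt "18 8 85 0 0 0 8" --pt "19 8 125 0 0 0 8" --pt "19 8 155 0 0 0 8" --pt "19 8 170 0 0 0 8" --pt "19 8 178 0 0 0 8" --pt "19 8 183 0 0 0 8" --pt "19 8 184 0 0 0 8"

```text
clock: 10.3
tcp_pos: [0.4374, -0.1284, 0.0095]
orientation: [3.134, -0.215, -0.003]
contact_force: [0.0, 0.3, -0.6]
grip_width: 0.0135
gripper_force: 78.7
```

```bash
python3 - <<'E'
from h import *
t=load('top');W=cloud(t)
e=np.array([.1366,.9906])
for n,(u0,u1,v0,v1) in dict(tail=(360,367,221,229),leg=(364,376,231,239)).items():
    p=W[v0:v1,u0:u1].reshape(-1,3);p=p[p[:,2]>.17];print(n,len(p),np.median(p,0).round(4),'press y,z rel pivot',((np.median(p,0)[:2]-[.5968,-.0654])@e).round(4))
    z=p[p[:,2]>np.median(p[:,2])-.006];print((((z[:,:2]-[.5968,-.0654])@e).min().round(4),((z[:,:2]-[.5968,-.0654])@e).max().round(4),z[:,2].max().round(4)))
plan((.437,-.13,.0052,-.137))
s=grab('side');W=cloud(s);v,u=np.indices((480,640))
m=(W[...,0]>.38)&(W[...,0]<.56)&(W[...,1]>-.18)&(W[...,1]<-.09)&(W[...,2]<.06)&(W[...,2]>.004)&(s['image'].max(-1)>110)
p=W[m]
for a in np.arange(.38,.56,.02):
    q=p[(p[:,0]>a)&(p[:,0]<a+.02)]
    if len(q):print(np.median(q,0).round(4),q[:,2].max().round(4),len(q))
E
```

```text
tail 49 [ 0.5976 -0.0647  0.2546] press y,z rel pivot 0.0008
(np.float64(-0.0046), np.float64(0.0051), np.float64(0.2576))
leg 93 [ 0.5939 -0.0815  0.1867] press y,z rel pivot -0.0163
(np.float64(-0.0271), np.float64(-0.0035), np.float64(0.2363))
t 10.3 tcp [ 0.4374 -0.1284  0.0095] F [ 0.   0.3 -0.6] w 0.0135
(0.437, -0.13, 0.0052, -0.137) [-0.1  1.6  4.3] [0.001 0.002 0.   ]
[ 0.3881 -0.148   0.0047] 0.0047 2
[ 0.4104 -0.1198  0.0176] 0.0244 50
[ 0.4267 -0.1198  0.0216] 0.06 69
[ 0.4535 -0.1226  0.0196] 0.0593 38
[ 0.4684 -0.126   0.017 ] 0.0242 39
[ 0.49   -0.1337  0.0153] 0.0192 20
[ 0.5111 -0.1363  0.0153] 0.0193 22
[ 0.5306 -0.1388  0.0148] 0.0188 19
[ 0.5456 -0.1416  0.0137] 0.0177 14
```

Request:
step_arm --pt "0 0 1 0 0 0 8" --pt "0 0 2 0 0 0 8" --pt "0 0 3 0 0 0 8" --pt "0 0 4 0 0 0 8" --pt "0 0 4 0 0 0 8"

```text
clock: 10.85
tcp_pos: [0.4369, -0.1287, 0.0052]
orientation: [3.134, -0.215, -0.004]
contact_force: [0.0, 0.4, 2.3]
grip_width: 0.0131
gripper_force: 79.1
```

Request:
step_arm --pt "0 0 0 0 0 0 14" --pt "0 0 0 0 0 0 18" --pt "0 0 0 0 0 0 25" --pt "0 0 0 0 0 0 40" --pt "0 0 0 0 0 0 40" --pt "0 0 -8 0 0 0 40" --pt "0 0 -25 0 0 0 40" --pt "0 0 -60 0 0 0 40"

```text
clock: 11.65
tcp_pos: [0.4353, -0.1282, 0.0645]
orientation: [-3.134, 0.215, 0.011]
contact_force: [0.7, 0.1, -0.7]
grip_width: 0.0404
gripper_force: 0.0
```

```bash
python3 - <<'E'
from h import *
plan((.437,-.13,.29,-.137),(.5,.02,.29,-.137),(.645,.0843,.25,-.137))
s=grab('side');W=cloud(s);v,u=np.indices((480,640))
m=(W[...,0]>.38)&(W[...,0]<.56)&(W[...,1]>-.18)&(W[...,1]<-.09)&(W[...,2]<.04)&(W[...,2]>.004)&(s['image'].max(-1)>110)
p=W[m]
for a in np.arange(.38,.56,.02):
    q=p[(p[:,0]>a)&(p[:,0]<a+.02)]
    if len(q):print(np.median(q,0).round(4),q[:,2].max().round(4),len(q))
E
```

```text
t 11.65 tcp [ 0.4353 -0.1282  0.0645] F [ 0.7  0.1 -0.7] w 0.0404
(0.437, -0.13, 0.29, -0.137) [   0.4    1.6 -225.5] [0.    0.007 0.   ]
(0.5, 0.02, 0.29, -0.137) [  42.3 -155.6 -225.8] [0.    0.007 0.   ]
(0.645, 0.0843, 0.25, -0.137) [ 177.5 -239.1 -186.8] [0.    0.007 0.   ]
[ 0.3984 -0.1437  0.0045] 0.0045 1
[ 0.4099 -0.1205  0.0144] 0.0189 51
[ 0.4296 -0.1225  0.014 ] 0.0206 52
[ 0.45   -0.1239  0.0142] 0.0193 47
[ 0.4675 -0.1286  0.0137] 0.0192 36
[ 0.4903 -0.135   0.0109] 0.0132 18
[ 0.5093 -0.1356  0.0107] 0.0143 25
[ 0.5307 -0.1381  0.0114] 0.0151 20
[ 0.5451 -0.1411  0.0117] 0.0155 11
```

The bar lies flat. Going up and over to the knob with the fingers shut.

Request:
step_arm --pt "0 0 -40 0 0 0 0" --pt "0 -5 -85 0 0 0 0" --pt "3 -15 -132 0 0.003 0 0" --pt "10 -40 -172 0 0.007 0 0" --pt "20 -75 -205 0 0.007 0 0" --pt "32 -115 -226 0 0.007 0 0" --pt "45 -158 -226 0 0.007 0 0" --pt "70 -190 -226 0 0.007 0 0"

```text
clock: 12.5
tcp_pos: [0.5328, 0.0532, 0.2927]
orientation: [3.134, -0.212, 0.011]
contact_force: [0.8, -0.7, 0.2]
grip_width: 0.0004
gripper_force: 0.0
```

```bash
python3 - <<'E'
from h import *
plan((.645,.0843,.25,-.137))
for n in('side',):
    f=grab(n);W=cloud(f);hsv=cv2.cvtColor(f['image'],cv2.COLOR_RGB2HSV)
    k=(hsv[...,1]>100)&(W[...,2]>.15)&(W[...,2]<.21)&(abs(W[...,0]-.645)<.03)&(abs(W[...,1]-.084)<.03)
    p=W[k];q=p[p[:,2]>np.percentile(p[:,2],97)-.006];print(n,len(p),p.max(0),np.median(q,0),q.min(0),q.max(0))
E
```

```text
t 12.5 tcp [0.5328 0.0532 0.2927] F [ 0.8 -0.7  0.2] w 0.0004
(0.645, 0.0843, 0.25, -0.137) [106.7 -45.9  43.5] [-0.    -0.007  0.002]
side 181 [0.66060171 0.10324368 0.18914296] [0.64346709 0.08872732 0.18699966] [0.6270162  0.06797753 0.18309993] [0.66060171 0.10237437 0.18914296]
```

Request:
step_arm --pt "30 -12 0 0 0 0 0" --pt "60 -26 5 0 0 0 0" --pt "90 -40 15 0 -0.004 0 0" --pt "107 -46 30 0 -0.007 0 0" --pt "107 -46 50 0 -0.007 0 0" --pt "107 -46 70 0 -0.007 0 0" --pt "107 -46 85 0 -0.007 0 0" --pt "107 -46 85 0 -0.007 0 0"

```text
clock: 13.35
tcp_pos: [0.6439, 0.0802, 0.2039]
orientation: [3.132, -0.215, -0.011]
contact_force: [-0.5, 0.1, -0.9]
grip_width: 0.0001
gripper_force: 0.0
```

```bash
python3 - <<'E'
from h import *
plan((.645,.0843,.19,-.137),(.645,.0843,.15,-.137))
E
```

```text
t 13.35 tcp [0.6439 0.0802 0.2039] F [-0.5  0.1 -0.9] w 0.0001
(0.645, 0.0843, 0.19, -0.137) [ 0.6 -4.3 13.9] [ 0.002  0.007 -0.   ]
(0.645, 0.0843, 0.15, -0.137) [ 0.9 -4.3 53.9] [ 0.002  0.007 -0.   ]
```

Request:
step_arm --pt "1 -4 8 0 0.007 0 0" --pt "1 -4 14 0 0.007 0 0" --pt "1 -4 18 0 0.007 0 0" --pt "1 -4 22 0 0.007 0 0" --pt "1 -4 27 0 0.007 0 0" --pt "1 -4 32 0 0.007 0 0" --pt "1 -4 37 0 0.007 0 0" --pt "1 -4 40 0 0.007 0 0"

```text
clock: 14.15
tcp_pos: [0.6471, 0.0848, 0.1657]
orientation: [3.133, -0.215, 0.007]
contact_force: [-0.5, 1.2, 1.1]
grip_width: 0.0002
gripper_force: 0.9
```

Request:
step_arm --pt "0 0 3 0 0 0 0" --pt "0 0 6 0 0 0 0" --pt "0 0 8 0 0 0 0" --pt "0 0 10 0 0 0 0" --pt "0 0 11 0 0 0 0" --pt "0 0 12 0 0 0 0"

```text
clock: 14.75
tcp_pos: [0.647, 0.0848, 0.1541]
orientation: [3.133, -0.215, 0.007]
contact_force: [-0.7, 1.1, 1.5]
grip_width: -0.0002
gripper_force: 0.8
```

Request:
step_arm --pt "0 0 0.5 0 0 0 0" --pt "0 0 1 0 0 0 0" --pt "0 0 1 0 0 0 0"

```text
clock: 15.05
tcp_pos: [0.6469, 0.0847, 0.1531]
orientation: [3.133, -0.215, 0.007]
contact_force: [0.1, 1.0, 1.6]
grip_width: 0.0001
gripper_force: 0.6
```

Request:
step_arm --pt "0 0 0.5 0 0 0 0" --pt "0 0 1 0 0 0 0" --pt "0 0 1.5 0 0 0 0" --pt "0 0 1.5 0 0 0 0"

```text
clock: 15.45
tcp_pos: [0.6469, 0.0847, 0.1516]
orientation: [3.133, -0.215, 0.007]
contact_force: [0.6, 1.2, 1.2]
grip_width: -0.0002
gripper_force: 0.5
```

Request:
step_arm --pt "0 0 0.4 0 0 0 0" --pt "0 0 0.8 0 0 0 0" --pt "0 0 0.8 0 0 0 0"

```text
clock: 15.75
tcp_pos: [0.647, 0.0847, 0.1508]
orientation: [3.133, -0.215, 0.007]
contact_force: [0.1, -0.1, 0.1]
grip_width: -0.0003
gripper_force: 0.5
```

```bash
python3 - <<'E'
from h import *
plan()
f=grab('side');W=cloud(f);hsv=cv2.cvtColor(f['image'],cv2.COLOR_RGB2HSV)
k=(hsv[...,1]>100)&(W[...,2]>.1)&(W[...,2]<.21)&(abs(W[...,0]-.645)<.03)&(abs(W[...,1]-.084)<.03)
p=W[k];print(len(p),np.percentile(p[:,2],[5,50,90,97,100]))
# head arm / pad gap
for y in (.03,):
    m=(abs(W[...,0]-.635)<.02)&(abs(W[...,1]-.03)<.012)&(W[...,2]>.06)&(W[...,2]<.2);print('arm top',np.percentile(W[m][:,2],[50,95]))
E
```

```text
t 15.75 tcp [0.647  0.0847 0.1508] F [ 0.1 -0.1  0.1] w -0.0003
143 [0.12415128 0.1477418  0.15286438 0.17934432 0.200991  ]
arm top [0.09235484 0.09497065]
```

The head follows (knob top ≈0.152). Continuing in small steps.

Request:
step_arm --pt "0 0 0.4 0 0 0 0" --pt "0 0 0.8 0 0 0 0" --pt "0 0 0.8 0 0 0 0"

```text
clock: 16.1
tcp_pos: [0.647, 0.0846, 0.1502]
orientation: [3.133, -0.215, 0.007]
contact_force: [-0.4, -0.0, 3.2]
grip_width: -0.0001
gripper_force: 1.6
```

Request:
step_arm --pt "0 0 0.4 0 0 0 0" --pt "0 0 0.8 0 0 0 0" --pt "0 0 0.8 0 0 0 0"

```text
clock: 16.4
tcp_pos: [0.647, 0.0847, 0.1501]
orientation: [3.133, -0.215, 0.007]
contact_force: [-3.4, -0.5, 8.1]
grip_width: -0.0001
gripper_force: 4.1
```

Contact made; raising the force.

Request:
step_arm --pt "0 0 0.3 0 0 0 0" --pt "0 0 0.6 0 0 0 0" --pt "0 0 0.6 0 0 0 0"

```text
clock: 16.7
tcp_pos: [0.647, 0.0847, 0.1501]
orientation: [3.133, -0.215, 0.008]
contact_force: [-5.2, -1.2, 11.5]
grip_width: 0.0001
gripper_force: 5.9
```

Request:
step_arm --pt "0 0 0.2 0 0 0 0" --pt "0 0 0.4 0 0 0 0" --pt "0 0 0.4 0 0 0 0"

```text
clock: 17.0
tcp_pos: [0.647, 0.0847, 0.1501]
orientation: [3.133, -0.216, 0.008]
contact_force: [-5.4, -0.6, 14.1]
grip_width: 0.0003
gripper_force: 7.1
```

Request:
step_arm --pt "-0.3 0 0.2 0 0 0 0" --pt "-0.3 0 0.4 0 0 0 0" --pt "-0.3 0 0.4 0 0 0 0" --pt "-0.3 0 0.4 0 0 0 0" --pt "-0.3 0 0.4 0 0 0 0" --pt "-0.3 0 0.4 0 0 0 0" --pt "-0.3 0 0.4 0 0 0 0" --pt "-0.3 0 0.4 0 0 0 0"

```text
clock: 17.8
tcp_pos: [0.647, 0.0847, 0.1501]
orientation: [3.133, -0.216, 0.009]
contact_force: [-5.3, -1.4, 15.8]
grip_width: 0.0001
gripper_force: 7.9
```

Request:
step_arm --pt "0 0 0 0 0 0 0" --pt "0 0 0 0 0 0 0" --pt "0 0 0 0 0 0 0"

```text
clock: 18.1
tcp_pos: [0.647, 0.0847, 0.1501]
orientation: [3.133, -0.216, 0.009]
contact_force: [-5.0, -1.5, 15.0]
grip_width: 0.0001
gripper_force: 7.9
```

Request:
step_arm --pt "0 0 0.2 0 0 0 0" --pt "0 0 0.4 0 0 0 0" --pt "0 0 0.4 0 0 0 0" --pt "0 0 0.4 0 0 0 0" --pt "0 0 0.4 0 0 0 0" --pt "0 0 0.4 0 0 0 0"

```text
clock: 18.7
tcp_pos: [0.647, 0.0847, 0.1501]
orientation: [3.133, -0.216, 0.009]
contact_force: [-7.2, -2.0, 18.0]
grip_width: 0.0002
gripper_force: 9.1
```

Request:
step_arm --pt "0 0 -1 0 0 0 0" --pt "0 0 -2.5 0 0 0 0" --pt "0 0 -5 0 0 0 0" --pt "0 0 -12 0 0 0 0" --pt "0 0 -25 0 0 0 0" --pt "0 0 -60 0 0 0 0" --pt "0 0 -100 0 0 0 0" --pt "0 0 -140 0 0 0 0"

```text
clock: 19.5
tcp_pos: [0.6459, 0.085, 0.2897]
orientation: [3.133, -0.215, 0.007]
contact_force: [0.8, -0.2, -0.1]
grip_width: -0.0002
gripper_force: 0.0
```

Request:
step_arm --pt "-40 0 0 0 0 0 0" --pt "-80 0 0 0 0 0 0" --pt "-120 0 0 0 0 0 0" --pt "-150 0 0 0 0 0 0" --pt "-150 0 0 0 0 0 0"

```text
clock: 20.0
tcp_pos: [0.4943, 0.1065, 0.288]
orientation: [3.133, -0.211, 0.007]
contact_force: [1.1, 0.3, 0.1]
grip_width: -0.0002
gripper_force: 0.0
```

```bash
python3 - <<'E'
from h import *
plan()
f=grab('side');W=cloud(f);hsv=cv2.cvtColor(f['image'],cv2.COLOR_RGB2HSV);v,u=np.indices((480,640))
k=(hsv[...,1]>100)&(W[...,2]>.13)&(W[...,2]<.17)&(abs(W[...,0]-.645)<.03)&(abs(W[...,1]-.084)<.03)
print('knob top',np.percentile(W[k][:,2],[50,90,97]))
m=(W[...,0]>.48)&(W[...,0]<.56)&(W[...,1]>-.16)&(W[...,1]<-.12)&(W[...,2]<.04)&(W[...,2]>.004)&(f['image'].min(-1)>130)
print('rod',np.median(W[m],0),W[m][:,2].max())
t=grab('top');T=cloud(t)
m=(abs(T[...,0]-.597)<.012)&(abs(T[...,1]+.065)<.018)&(T[...,2]>.19)&(T[...,2]<.25)
print('pawl end',m.sum(),np.median(T[m],0),T[m][:,2].max())
E
```

```text
t 20.0 tcp [0.4943 0.1065 0.288 ] F [1.1 0.3 0.1] w -0.0002
knob top [0.15004761 0.15191172 0.15226566]
rod [ 0.51583916 -0.13750828  0.01167842] 0.014943010080618385
pawl end 121 [ 0.5963511  -0.05954654  0.20744554] 0.22083216927919666
```

```bash
python3 -c "
from bench import r
print(r.hand_in())"
```

```text
the job is handed in; nothing more can be done
None
```

I handed the job in at about 20 s and got no verdict back. By my measurements, the bar put the pawl at about 1.55 rad and lies flat on the bench. I pushed the knob with 15–18 N at the wrist, so the force on the pad itself is inferred, and the head was left resting on the pad.

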